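# Refit the warmer knob and hold it in

### The arm

A 6-joint arm with a two-finger parallel gripper is mounted at the origin on a cart in front of the work surface, level with it; the furniture and walls round the work are solid. World frame = base frame: x ahead of the robot, y to its left, z up, the work surface at z = 0. Lengths are in m, angles in rad, forces in N, time in s.
With the tool pointing down it reaches from about 0.425 to 0.95 m from the base axis. Payload 3.5 kg.
Tool frame: the origin (TCP) lies midway between the tips of the shut fingers; the grasp point (between the pads) lies 19 mm behind it; z points along the fingers, y is the direction in which the jaws open and shut (so a half turn about z gives the same grasp; the last joint's range is limited). The gripper opens to 85 mm and grips with 20 to 120 N. Pads are 22 mm wide; open, the fingers measure 114 mm over their backs; the gripper's body (76 mm by 85 mm) begins 54 mm behind the grasp point. The pads swing forward as they close: fully open they stand 13 mm farther back than shut.
Start: joints at [-1.338, 0.286, 1.577, -0, 1.279, -0.15], TCP at [0.252, -0.626, 0.193] pointing down, gripper open.
Joint ranges: [-2.77, 2.77], [-0.9, 2.22], [0.21, 2.48], [-1.53, 4.67], [0.24, 2.81], [-2.84, 2.84]. Speed limits (rad/s): [2.79, 2.79, 3.14, 3.14, 3.14, 3.14].

### API

Orientations are given as a unit quaternion [x, y, z, w].
In Python, from plant import * gives the robot as it stands.
- The arm moves only by the shell command python3 -m jog 'ROWS' [FORCE]. ROWS is a JSON object of lists of equal length, an entry for each row: "travel": the shift along the world's x, y, z in mm, a list of three; "dr": the turn, a rotation vector about the world's x, y, z in degrees, a list of three; "jaw": the closure in counts, from 0 (fully open) to 255 (shut). In form: {"travel": [[x, y, z], ...], "dr": [[wx, wy, wz], ...], "jaw": [jaw, ...]}. A call has 1 to 5 rows; each row shifts and turns the commanded pose from where the row before left it; what a row does not reach is not made up. A row lasts 1/12 s, in which the tool goes at most 41.7 mm and 7.16 degrees, less where a joint would pass 70% of its speed; a pose out of reach is approached as far as the arm can. A call is refused whole if a number of a shift passes 41.7 or a number of a turn 7.16, either way. A call with a gripper value outside its range is refused whole. The fingers move at their own pace and stop on an object; FORCE is the grip in N (left out, the last holds). Time passes only in rows, so rows that do not move let the fingers close. It gives the time, the measured TCP pose, the force and the opening at its end, in the units of the state.
- get_state(): the state, without advancing time (a new reading comes with each control period).
- read_camera(name): name is "scene" or "top"; returns the picture (384x512x3 uint8, red, green, blue); there is no depth.
- camera_info(name): a dict with "K" (3x3 intrinsics, pixels), "R" (3x3) and "t" (3): a world point X has camera coordinates R X + t. Camera axes: x right, y down, z forward; pixel columns grow to the right and rows downward; lengths in m; the calibration is good to about 2 mm. A picture is of the moment at which its call begins. camera_info takes no time and is no camera call.
- sign_off(): hands the job in, once; it reports no verdict.
The state is a dict: "time": time; "qpos": joint angles; "dq": joint speeds; "joint_efforts": joint torques, N m; "eef_pos": TCP position; "tcp_rot": TCP orientation; "contact_force": force on the tool from outside, world axes, zero at the start; "wrist_torque": the same for the moment, N m; "opening": opening from 0.0 (shut) to 1.0 (fully open).
Only numpy, scipy, OpenCV 4.12 (cv2) and the standard library are available. Lean on these libraries where they do the work, as an engineer would, in place of code of your own. Each camera call takes 0.05 s, during which the arm holds its last target. There are 200 camera calls.

### The job

A control knob has come off the warming plate. Pick the loose knob up, turn it so that the flat of its bore matches the flat of the bare spindle, push it fully home on the spindle and press it right in against the spindle's spring. Finish while still holding the knob pressed in; do not let go, and leave the other things on the counter standing where they are.

Things in the scene. Friction and masses are not known exactly. Their poses are not given: they have to be found in the camera images.
- knob: the loose black control knob, 46 mm high, upright on the worktop; origin: centre of its underside, z up its axis. Below, a round hub 34 mm wide, 20 mm high; above it to the top a flat-sided grip bar 44 mm long (x), 20 mm wide (y: pinch it so), with a pointed nose at +x, 31 mm from the axis. D-shaped bore from below: 18 mm wide, 16 mm deep, its flat on the nose side (+x), 2.5 mm from the axis
- knob_center (a point): the loose knob's centre: on its axis, 23 mm above its underside, in the lower part of the grip bar (which spans 20 to 46 mm); axes as knob, x toward the nose. It weighs about 60 g
- spindle_tip (a point): centre of the top of the bare aluminium D-spindle, upright on the warming plate's control strip; z up, x out of its flat. 16 mm wide, flat 2 mm from the axis (0.5 to 1 mm play in the bore), top edge chamfered 2 mm, 24 mm high; cannot turn, sinks on a spring. With the knob fully home its underside is 16 mm below this point and its nose points the way of the flat
- spindle (a joint): travel of the spindle in m: 0 = out (as found), 0.006 = pressed right in (stop). The spring pushes back with about 6 N at 0 and 12 N at 0.006
- fitted_knob: the other knob of the same shape, already fitted and fixed, 140 mm beside the bare spindle; origin at the centre of its underside, 8 mm above the control strip. Not to be handled. Which of the two controls (left or right) is the bare one changes
- warmer: the warming plate, fixed: steel case 200 (x) x 300 (y) mm; origin: centre of its underside. Control strip along the front (-x), its surface 60 mm above the worktop; the two controls 58 mm in front of the centre, 70 mm left and right. Two fixed lidded dip cups on the hot plate behind, tops 97 mm above the worktop, near sides 78 mm behind the line of the controls
- shaker: glass shaker with steel cap, 73 mm wide, 119 mm high, origin at the centre of its underside; a bystander to leave alone. It and the loose knob may swap sides of the warmer
- can: drink can, 66 mm wide, 115 mm high, origin at the centre of its underside; bystander
- shaker_back: second glass shaker of the same shape, at the right rear beside a white foam take-out box, origin at the centre of its underside; bystander
Not all that is in view belongs to the job. What is shaped like the knob but red or turquoise is not meant.

How it is judged:
On the way, in this order (a step that is already met when the one before it is completed fails the run):
1. the knob is lifted clear of the worktop in the fingers (height (world z) of knob above 0.03 m and contact force between the fingers and knob above 1 N), for 0.2 s.
2. the knob is home on the spindle, nose the way of the flat (z of knob in the frame of spindle_tip below -0.0135 m and horizontal distance between knob and spindle_tip below 0.003 m and angle between the x axis of knob and the x axis of spindle_tip, either way round below 0.3 rad), for 0.1 s.
At the end, for the whole second after the job is handed in: the knob sits on the spindle within 2.5 mm of fully home, within 3 mm of its axis, nose the way of the flat within 0.3 rad, not leaning more than 0.15 rad, and the robot's fingers are still on it, keeping the spindle pressed in by more than 4 of its 6 mm (all of step 2 and angle between the z axis of knob and the z axis of spindle_tip, either way round below 0.15 rad and value of joint spindle above 0.004 m and contact force between the fingers and knob above 2 N and contact force between knob and spindle above 4 N and contact force between knob and warmer below 1 N); the arm keeps its last pose, push and grip.
It fails at once if a bystander is pushed away or knocked over (distance of any of shaker, can, shaker_back from where it was at the start of the episode above 0.03 m or angle between any of shaker, can, shaker_back's own z axis and vertical above 0.5 rad).
It also fails if it takes over 45 s, if anything falls off the work surface, if the arm or the gripper's body presses on something with over 40 N, if the wrist force passes 120 N, or if a joint passes its speed limit or range.

## Working session

There is one attempt and no reset: what is moved stays moved. The work goes in short steps, Python scripts to look and compute and a shell command to move; the robot and the scene stay as the last step left them, time stands still between calls to the robot, and variables do not carry over. Pictures are saved under pics/ and viewed, about 8 in all and at most 12, crops included, and the job is handed in when it is done.

```bash
mkdir -p pics; ls; python3 - <<'E'
from plant import *
import cv2,numpy as np
for n in("scene","top"):
    im=read_camera(n); cv2.imwrite(f"pics/{n}0.png",cv2.cvtColor(im,cv2.COLOR_RGB2BGR))
    c=camera_info(n); print(n,np.array(c["K"]).round(1).tolist(),np.array(c["R"]).round(3).tolist(),np.array(c["t"]).round(3).tolist())
s=get_state();print(s)
E
```

```text
pics
scene [[481.9, 0.0, 257.8], [0.0, 481.9, 194.5], [0.0, 0.0, 1.0]] [[0.429, -0.903, -0.009], [-0.467, -0.212, -0.858], [0.774, 0.372, -0.513]] [-0.103, 0.378, 1.424]
top [[367.8, 0.0, 257.8], [0.0, 367.8, 198.1], [0.0, 0.0, 1.0]] [[-0.111, -0.994, -0.005], [-0.964, 0.109, -0.241], [0.24, -0.022, -0.971]] [0.22, 0.536, 1.361]
{'time': 0.1, 'qpos': array([-1.33798981e+00,  2.87143203e-01,  1.57801156e+00, -1.89436028e-05,
        1.27861691e+00, -1.49994209e-01]), 'dq': array([-0.00170609, -0.00139913, -0.00409054,  0.00020505, -0.00036935,
        0.00158177]), 'joint_efforts': array([ 5.16487689e-04, -4.07299304e+01, -2.93697989e+01, -1.18269677e-04,
        3.43939064e-03, -2.17333287e-06]), 'eef_pos': array([ 0.25199491, -0.62547131,  0.19135182]), 'tcp_rot': array([ 9.81737698e-01,  1.90236446e-01, -5.41590147e-05, -1.08819756e-03]), 'contact_force': array([-0.57507409, -0.14470457, -0.28713472]), 'wrist_torque': array([-0.00490016,  0.00539399,  0.01860487]), 'opening': 0.9994520271642197}
```

View pics/scene0.png

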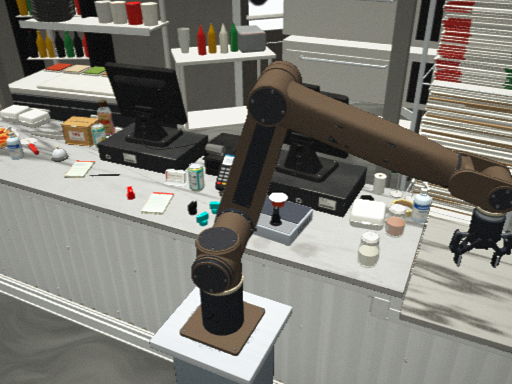

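View pics/top0.png

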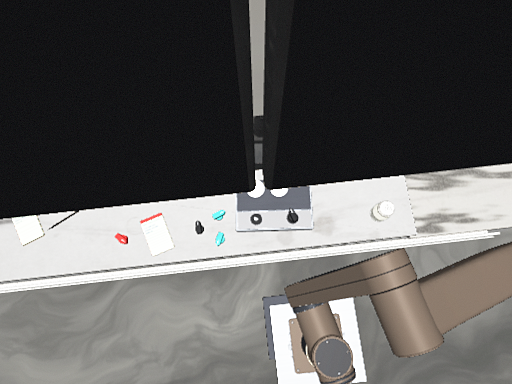

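Top view: loose black knob near (199,228), bare spindle near (256,218), fitted knob near (292,217), shaker at (383,211). In the scene view the knob is at (193,208). I'll enlarge the relevant parts.

```bash
cat > h.py <<'E'
from plant import *
import cv2,numpy as np
def ray(n,u,v):
    c=camera_info(n);K,R,t=[np.array(c[k]) for k in "KRt"]
    d=R.T@np.linalg.solve(K,[u,v,1]); return -R.T@t,d
def plane(n,u,v,z):
    o,d=ray(n,u,v); return o+d*(z-o[2])/d[2]
def proj(n,X):
    c=camera_info(n);p=np.array(c["K"])@(np.array(c["R"])@X+np.array(c["t"])); return p[:2]/p[2]
def crop(im,x,y,w,h,k): return cv2.resize(im[y:y+h,x:x+w],None,fx=k,fy=k,interpolation=cv2.INTER_CUBIC)
E
python3 - <<'E'
from h import *
t=cv2.imread("pics/top0.png");s=cv2.imread("pics/scene0.png")
a=crop(t,185,175,135,65,5.9);b=crop(s,180,165,135,80,5.9)[:,:]
a=a[:, :796];b=b[:200+272,:796]
cv2.imwrite("pics/a.png",a);cv2.imwrite("pics/b.png",b)
# black blob
for n,im,(x,y,w,h) in(("top",t,(188,215,22,25)),("scene",s,(184,198,16,20))):
    m=(im[y:y+h,x:x+w].max(2)<70).astype(np.uint8)
    M=cv2.moments(m,True);u,v=x+M['m10']/M['m00'],y+M['m01']/M['m00']
    print(n,M['m00'],u,v,plane(n,u,v,.03)); print(m)
E
```

```text
top 48.0 199.14583333333334 227.85416666666666 [0.47227488 0.39893678 0.03      ]
[[0 0 0 0 0 0 0 0 0 0 0 0 0 0 0 0 0 0 0 0 0 0]
 [0 0 0 0 0 0 0 0 0 0 0 0 0 0 0 0 0 0 0 0 0 0]
 [0 0 0 0 0 0 0 0 0 0 0 0 0 0 0 0 0 0 0 0 0 0]
 [0 0 0 0 0 0 0 0 0 0 0 0 0 0 0 0 0 0 0 0 0 0]
 [0 0 0 0 0 0 0 0 0 0 0 0 0 0 0 0 0 0 0 0 0 0]
 [0 0 0 0 0 0 0 0 0 0 0 0 0 0 0 0 0 0 0 0 0 0]
 [0 0 0 0 0 0 0 0 0 0 0 0 0 0 0 0 0 0 0 0 0 0]
 [0 0 0 0 0 0 0 0 1 0 0 1 0 0 0 0 0 0 0 0 0 0]
 [0 0 0 0 0 0 0 0 1 0 0 1 1 0 0 0 0 0 0 0 0 0]
 [0 0 0 0 0 0 0 0 1 0 0 1 1 0 0 0 0 0 0 0 0 0]
 [0 0 0 0 0 0 0 0 1 0 0 0 1 0 0 0 0 0 0 0 0 0]
 [0 0 0 0 0 0 0 0 0 1 1 0 1 1 0 0 0 0 0 0 0 0]
 [0 0 0 0 0 0 0 0 1 1 1 0 1 1 1 0 0 0 0 0 0 0]
 [0 0 0 0 0 0 0 0 1 1 1 0 1 1 1 1 0 0 0 0 0 0]
 [0 0 0 0 0 0 0 0 1 1 0 0 1 1 1 1 0 0 0 0 0 0]
 [0 0 0 0 0 0 0 0 1 1 0 0 1 1 1 1 0 0 0 0 0 0]
 [0 0 0 0 0 0 0 0 0 1 0 0 0 1 1 0 0 0 0 0 0 0]
 [0 0 0 0 0 0 0 0 0 1 1 1 1 1 0 0 0 0 0 0 0 0]
 [0 0 0 0 0 0 0 0 0 0 1 0 0 0 0 0 0 0 0 0 0 0]
 [0 0 0 0 0 0 0 0 0 0 0 0 0 0 0 0 0 0 0 0 0 0]
 [0 0 0 0 0 0 0 0 0 0 0 0 0 0 0 0 0 0 0 0 0 0]
 [0 0 0 0 0 0 0 0 0 0 0 0 0 0 0
[... 242 characters left out ...]
[[0 0 0 0 0 0 0 0 0 0 0 0 0 0 0 0]
 [0 0 0 0 0 0 0 0 0 0 0 0 0 0 0 0]
 [0 0 0 0 0 0 0 0 0 0 0 0 0 0 0 0]
 [0 0 0 0 0 0 0 0 0 0 0 0 0 0 0 0]
 [0 0 0 0 0 0 0 0 1 1 1 1 0 0 0 0]
 [0 0 0 0 0 0 0 1 1 1 1 1 0 0 0 0]
 [0 0 0 0 0 0 1 1 1 1 1 1 1 0 0 0]
 [0 0 0 0 0 1 1 1 1 1 1 1 1 0 0 0]
 [0 0 0 0 1 1 1 1 1 1 1 1 1 0 0 0]
 [0 0 0 0 1 1 1 1 1 1 1 1 0 0 0 0]
 [0 0 0 0 1 1 1 1 1 1 1 1 0 0 0 0]
 [0 0 0 0 1 1 1 1 1 1 1 1 0 0 0 0]
 [0 0 0 0 0 1 1 1 1 1 1 1 0 0 0 0]
 [0 0 0 0 0 1 1 1 1 1 1 1 1 0 0 0]
 [0 0 0 0 0 1 1 1 1 1 1 1 1 0 0 0]
 [0 0 0 0 0 0 1 1 1 1 1 1 0 0 0 0]
 [0 0 0 0 0 0 0 1 1 1 1 0 0 0 0 0]
 [0 0 0 0 0 0 0 0 0 0 0 0 0 0 0 0]
 [0 0 0 0 0 0 0 0 0 0 0 0 0 0 0 0]
 [0 0 0 0 0 0 0 0 0 0 0 0 0 0 0 0]]
```

View pics/a.png

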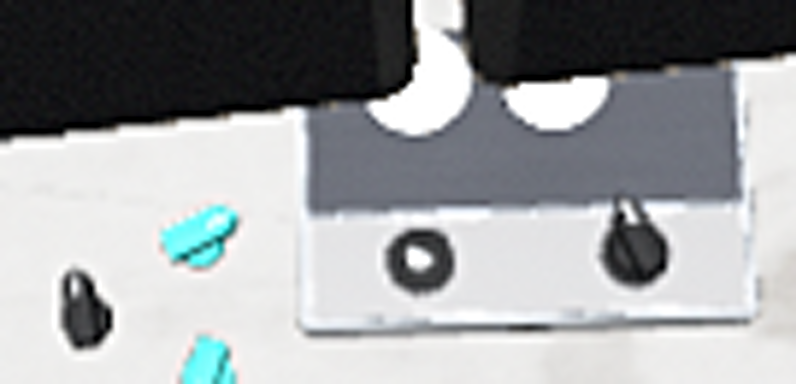

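View pics/b.png

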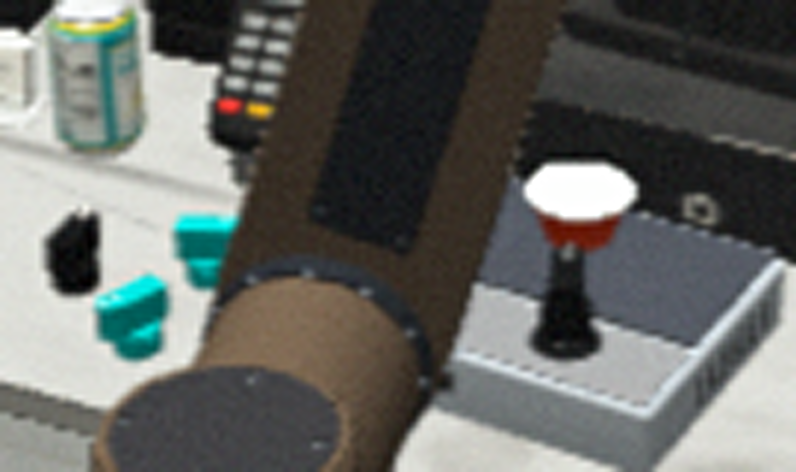

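Crops: top shows the knob at crop (87,312) with its nose up/left, the spindle in a dark ring at (421,261), and the fitted knob at (635,250) with nose up. In the scene crop the forearm hides the bare spindle, so I need the arm aside to see the flat. Rough positions next.

```bash
python3 - <<'E'
from h import *
f=lambda x,y:((x+.5)/5.9-.5+185,(y+.5)/5.9-.5+175)
g=lambda x,y:((x+.5)/5.9-.5+180,(y+.5)/5.9-.5+165)
P=lambda l,xy,z:print(l,plane("top",*f(*xy),z).round(4))
print("cam",ray("top",0,0)[0],ray("scene",0,0)[0])
P("FL",(303,328),.06);P("FR",(752,316),.06);P("BL",(308,212),.06);P("BR",(742,201),.06)
P("ring",(421,261),.062);P("bright top",(418,258),.084)
P("fit hub",(636,256),.08);P("fit nose",(623,200),.114);P("fit nose",(632,200),.114)
P("nose",(72,270),.046);P("hub c",(87,320),.02)
print("scene",plane("scene",*g(82,212),.046),plane("scene",*g(50,240),.046),plane("scene",*g(72,280),.01))
t=cv2.cvtColor(cv2.imread("pics/top0.png"),cv2.COLOR_BGR2GRAY)
print(t[211:226,248:264]);print(t[218:238,192:208])
s=cv2.cvtColor(cv2.imread("pics/scene0.png"),cv2.COLOR_BGR2GRAY)
print(s[198:218,184:200])
E
python3 -m jog '{"travel":[[20,30,20],[25,32,20],[25,32,0],[25,32,0],[25,32,0]],"dr":[[0,0,0],[0,0,0],[0,0,0],[0,0,0],[0,0,0]],"jaw":[0,0,0,0,0]}'
python3 -m jog '{"travel":[[20,35,0],[20,35,0],[20,35,0],[15,38,0],[15,38,0]],"dr":[[0,0,0],[0,0,0],[0,0,0],[0,0,0],[0,0,0]],"jaw":[0,0,0,0,0]}'
python3 -m jog '{"travel":[[0,40,0],[0,40,0],[0,40,0],[0,40,0],[0,40,0]],"dr":[[0,0,0],[0,0,0],[0,0,0],[0,0,0],[0,0,0]],"jaw":[0,0,0,0,0]}'
python3 -m jog '{"travel":[[0,40,0],[0,40,0],[0,40,0],[0,40,0],[0,40,0]],"dr":[[0,0,0],[0,0,0],[0,0,0],[0,0,0],[0,0,0]],"jaw":[0,0,0,0,0]}'
```

```text
cam [0.21442084 0.19042806 1.45102533] [-0.88090891 -0.54316905  1.05376004]
FL [0.4422 0.2556 0.06  ]
FR [ 0.4175 -0.0339  0.06  ]
BL [0.5181 0.2449 0.06  ]
BR [ 0.4936 -0.0385  0.06  ]
ring [0.477  0.1749 0.062 ]
bright top [0.475  0.1769 0.084 ]
fit hub [0.4614 0.0376 0.08  ]
fit nose [0.4918 0.0447 0.114 ]
fit nose [0.4911 0.0391 0.114 ]
nose [0.4998 0.4035 0.046 ]
hub c [0.4702 0.4    0.02  ]
scene [0.49044119 0.40294615 0.046     ] [0.45097037 0.40340131 0.046     ] [0.46140996 0.39607185 0.01      ]
[[198 209 208 233 247 237 231 247 240 235 231 250 255 255 254 255]
 [235 242 242 241 252 245 243 255 254 251 244 238 245 240 237 238]
 [228 228 230 233 237 222 197 194 196 197 199 215 234 230 227 225]
 [227 229 233 233 206 140  62  42  43  44  67 126 191 231 230 228]
 [227 232 241 190  85  44  49  55  58  60  57  47  90 228 237 229]
 [230 237 217 116  53  49 107  90  55  55  61  57  59 192 235 231]
 [230 240 149  59  56  80 243 244 195 111  63  62  51 118 227 233]
 [230 244 152  64  57  84 255 255 255 239 114  58  57  84 227 234]
 [232 243 151  61  59  45 255 255 255 254 128  60  5
[... 2905 characters left out ...]
20 220 221 226 218 191 173 174 177 211 220 209 188 172 212]
 [221 221 223 222 225 227 224 224 224 221 227 226 203 214 189 167]
 [223 221 224 223 221 224 225 224 223 223 224 207 148 126 112  98]]
time: 0.52
eef_pos: [0.3708, -0.4691, 0.231]
tcp_rot: [0.982, 0.19, 0.0, -0.0]
contact_force: [-0.4, -0.3, 0.6]
opening: 1.001
time: 0.93
eef_pos: [0.4605, -0.2875, 0.2304]
tcp_rot: [0.982, 0.19, -0.0, -0.0]
contact_force: [0.0, 0.4, 0.8]
opening: 1.003
time: 1.35
eef_pos: [0.4594, -0.0877, 0.2305]
tcp_rot: [0.982, 0.19, -0.0, -0.0]
contact_force: [0.1, -0.4, 0.1]
opening: 1.0
time: 1.77
eef_pos: [0.4594, 0.1123, 0.2308]
tcp_rot: [0.982, 0.19, -0.0, 0.0]
contact_force: [-0.2, -0.5, -0.4]
opening: 1.0
```

```bash

python3 -m jog '{"travel":[[2,36,0],[2,36,0],[2,36,0],[2,36,0],[2,36,0]],"dr":[[0,0,-3.5],[0,0,-3.5],[0,0,-3.5],[0,0,-3.5],[0,0,-3.4]],"jaw":[130,130,130,130,130]}' 60
python3 -m jog '{"travel":[[0,36,0],[0,36,0],[0,36,-35],[0,0,-35],[0,0,0]],"dr":[[0,0,0],[0,0,0],[0,0,0],[0,0,0],[0,0,0]],"jaw":[130,130,130,130,130]}'
python3 - <<'E'
from h import *
for n in("scene","top"):
    im=cv2.cvtColor(read_camera(n),cv2.COLOR_RGB2BGR); cv2.imwrite(f"pics/{n}1.png",im)
t=cv2.imread("pics/top1.png");s=cv2.imread("pics/scene1.png")
a=crop(t,185,195,125,50,6.4);b=crop(s,170,180,133,46,6)
b=b[:, :798]; a=cv2.copyMakeBorder(a[:,:798],0,0,0,max(0,b.shape[1]-a.shape[1]),cv2.BORDER_CONSTANT)
b=cv2.copyMakeBorder(b,0,0,0,a.shape[1]-b.shape[1],cv2.BORDER_CONSTANT)
cv2.imwrite("pics/c.png",np.vstack([a,b])[:600]); print(get_state()['opening'])
E
```

```text
time: 2.18
eef_pos: [0.4695, 0.2922, 0.2305]
tcp_rot: [0.999, 0.038, -0.0, 0.0]
contact_force: [1.0, -0.3, 0.1]
opening: 0.491
time: 2.6
eef_pos: [0.4652, 0.391, 0.1582]
tcp_rot: [0.999, 0.041, -0.007, 0.004]
contact_force: [-1.3, -1.3, -1.7]
opening: 0.491
0.4897048622222028
```

View pics/c.png

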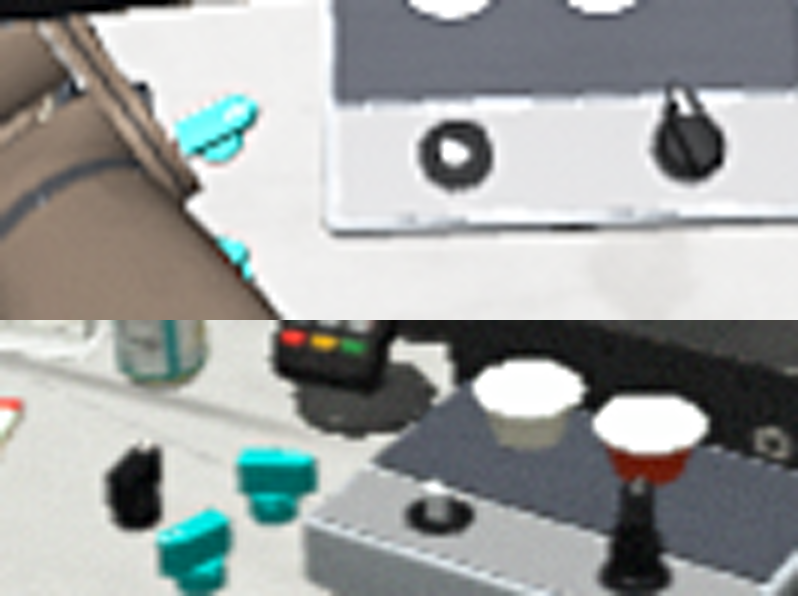

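Top part: D-spindle top at crop (455,150) with a slanted upper-right edge. Scene part: shaft at crop (437,500), knob at (133,490). Next, the spindle pixels in both views.

```bash
python3 - <<'E'
from h import *
s=get_state();print(s['eef_pos'],s['tcp_rot'],s['qpos'].round(3),s['dq'].round(3))
t=cv2.imread("pics/top1.png");sc=cv2.imread("pics/scene1.png")
g=cv2.cvtColor(t,cv2.COLOR_BGR2GRAY);h=cv2.cvtColor(sc,cv2.COLOR_BGR2GRAY)
print(g[212:226,249:264]);print(h[203:222,234:254])
# ring ellipse: dark inside, filled holes
m=((g<145)*255).astype(np.uint8)[208:230,244:268];c=max(cv2.findContours(m,0,1)[0],key=cv2.contourArea)
e=cv2.fitEllipse(c);u=np.array(e[0])+[244,208];print("ring top",e,u,plane("top",*u,.061))
m=((h<120)*255).astype(np.uint8)[203:222,234:254];c=max(cv2.findContours(m,0,1)[0],key=cv2.contourArea)
print("scene ring",cv2.boundingRect(c))
X=plane("top",*u,.061)
for z in(.06,.084):
  X[2]=z;print(z,proj("top",X),proj("scene",X))
E
```

```text
[0.46868607 0.39130959 0.16483995] [ 0.99920735  0.03971272 -0.00236679  0.00140699] [ 0.53   0.173  1.763 -0.     1.211  2.021] [-0.018 -0.05  -0.059  0.002 -0.004  0.001]
[[243 244 242 253 246 245 255 255 251 245 240 245 241 238 240]
 [230 230 234 240 226 200 197 198 198 203 217 234 232 228 227]
 [230 234 233 208 143  64  43  43  42  69 125 194 234 231 229]
 [232 244 192  84  44  51  58  58  62  58  48  93 229 236 230]
 [238 218 117  55  51 111  90  56  54  62  59  63 194 236 232]
 [243 150  60  54  82 243 248 197 111  65  60  51 120 230 235]
 [245 154  62  58  84 255 255 255 242 119  61  59  82 228 236]
 [245 152  63  58  43 255 255 255 255 129  62  60  65 227 236]
 [243 170  76  60  56 122 187 197 125  67  63  58  79 228 237]
 [238 223 111  56  63  57  82  84  65  61  65  54 115 228 234]
 [233 247 157  64  59  63  66  65  65  64  54  83 197 234 233]
 [232 238 216 159  97  61  56  57  54  72  85 178 237 236 231]
 [231 233 238 233 202 148 103 133 130 176 193 236 238 231 231]
 [230 232 233 236 242 231 200 223 219 238 239 235 231 230 230]]
[[ 86  90  94  91  91  90  91  91  86  91  9
[... 1196 characters left out ...]
184 181 179 179 179 184
  177 177]
 [167 181 210 222 225 197 167 171 186 183 179 180 180 180 182 178 182 180
  181 180]
 [128 132 138 159 185 205 220 225 209 169 163 184 182 175 180 184 182 184
  181 180]
 [124 126 124 127 127 141 155 182 203 223 227 208 167 158 183 187 180 181
  181 179]
 [119 121 120 123 120 121 125 129 137 154 181 202 219 227 200 165 175 187
  187 179]]
ring top ((11.952834129333496, 10.713835716247559), (10.291918754577637, 10.579670906066895), 111.23255157470703) [255.95283413 218.71383572] [0.47763806 0.17482935 0.061     ]
scene ring (0, 0, 20, 8)
0.06 [255.95534111 218.76233944] [242.74849968 212.03398175]
0.084 [255.89420742 217.57955903] [242.58614851 206.68387567]
```

```bash
python3 - <<'E'
from h import *
print("hub: scene",plane("scene",192.6,212.2,0),"top",plane("top",199.1,228.6,.01))
t=cv2.cvtColor(cv2.imread("pics/top1.png"),cv2.COLOR_BGR2GRAY)
k=8;x0,y0=248,210
c=cv2.resize(t[y0:y0+18,x0:x0+18],None,fx=k,fy=k,interpolation=cv2.INTER_LINEAR)
up=lambda p:((p[0]+.5)/k-.5+x0,(p[1]+.5)/k-.5+y0)
ax=np.array([.4776,.1748])
for th in(120,155,190):
    m=((c>th)*255).astype(np.uint8);cs=cv2.findContours(m,cv2.RETR_LIST,1)[0]
    cs=[q for q in cs if 200<cv2.contourArea(q)<1800 and cv2.pointPolygonTest(q,(62,70),False)>0]
    q=cs[0];W=np.array([plane("top",*up(p[0]),.084)[:2]-ax for p in q])*1000
    print(th,cv2.contourArea(q)/64,"centroid",W.mean(0).round(1)); print(W[::6].round(1).tolist())
    r=cv2.minAreaRect(W.astype(np.float32));print(r)
# knob 0: bar bright mark, fitted hub for control check
E
```

```text
hub: scene [0.47463455 0.40146353 0.        ] top [0.47294791 0.40226888 0.01      ]
120 16.1328125 centroid [-2.7  2. ]
[[6.2, 7.3], [3.6, 9.5], [0.7, 9.8], [-2.1, 10.1], [-5.1, 9.9], [-8.1, 8.4], [-10.4, 5.8], [-11.1, 3.0], [-11.5, 0.2], [-9.9, -2.8], [-8.3, -5.9], [-5.6, -7.6], [-2.7, -7.4], [0.4, -5.9], [2.6, -3.3], [3.9, -0.6], [5.2, 2.2], [6.0, 4.9]]
((-2.8985705375671387, 1.1501388549804688), (17.970550537109375, 16.800119400024414), 83.57777404785156)
155 12.625 centroid [-2.6  2.2]
[[5.2, 6.9], [2.5, 8.6], [-0.3, 9.4], [-3.2, 9.2], [-6.2, 8.6], [-8.3, 6.5], [-9.6, 3.8], [-10.4, 1.0], [-8.8, -2.0], [-7.7, -5.0], [-4.9, -6.2], [-2.0, -6.1], [0.6, -4.0], [2.8, -1.4], [4.1, 1.3], [4.9, 4.1]]
((-2.849073886871338, 1.6137666702270508), (16.070995330810547, 14.880069732666016), 83.57752990722656)
190 9.5390625 centroid [-2.5  2.3]
[[4.3, 7.0], [1.5, 8.3], [-1.4, 8.6], [-4.3, 8.4], [-6.9, 6.8], [-8.6, 4.1], [-8.9, 1.3], [-7.8, -1.6], [-6.7, -4.6], [-3.9, -5.4], [-0.9, -4.3], [0.9, -1.7], [3.1, 1.0], [3.9, 3.7], [4.2, 6.5]]
((-2.6131036281585693, 1.5901384353637695), (14.1887788772583, 12.481088638305664), 83.57721710205078)
```

```bash

python3 -m jog '{"travel":[[4,10,-15],[0,0,-35],[0,0,-35],[0,0,0],[0,0,0]],"dr":[[0,0,0],[0,0,0],[0,0,0],[0,0,0],[0,0,0]],"jaw":[130,130,130,130,130]}' 60
python3 - <<'E'
from h import *
for n in("scene","top"):
    im=cv2.cvtColor(read_camera(n),cv2.COLOR_RGB2BGR); cv2.imwrite(f"pics/{n}2.png",im)
s=cv2.imread("pics/scene2.png");cv2.imwrite("pics/d.png",crop(s,165,165,70,60,9));s=get_state();print(s['eef_pos'],s['tcp_rot'])
E
```

```text
time: 3.12
eef_pos: [0.4741, 0.4011, 0.0823]
tcp_rot: [0.999, 0.039, -0.001, 0.001]
contact_force: [0.4, -0.4, -0.3]
opening: 0.491
[0.47646482 0.40285371 0.08584511] [ 0.99923337  0.03905134  0.0024379  -0.00131563]
```

View pics/d.png

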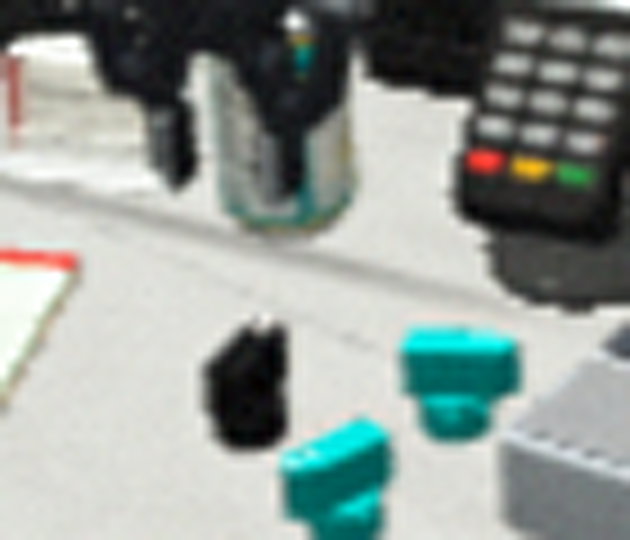

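The fingers at crop (180,185) and (290,205) straddle the knob at (248,385). Now descend.

```bash

python3 -m jog '{"travel":[[-2,0,-20],[0,0,-20],[0,0,-15],[0,0,0],[0,0,0]],"dr":[[0,0,0],[0,0,0],[0,0,0],[0,0,0],[0,0,0]],"jaw":[130,130,130,130,130]}' 60
python3 -m jog '{"travel":[[0,0,-5],[0,0,0],[0,0,0]],"dr":[[0,0,0],[0,0,0],[0,0,0]],"jaw":[130,130,130]}' 60
```

```text
time: 3.63
eef_pos: [0.4735, 0.4028, 0.0294]
tcp_rot: [0.999, 0.039, 0.001, -0.001]
contact_force: [1.0, 0.6, 0.8]
opening: 0.494
time: 3.88
eef_pos: [0.4731, 0.4027, 0.0235]
tcp_rot: [0.999, 0.04, 0.001, -0.001]
contact_force: [0.6, -0.0, -0.5]
opening: 0.488
```

```bash

python3 -m jog '{"travel":[[0,0,-1],[0,0,0],[0,0,0],[0,0,0],[0,0,0]],"dr":[[0,0,0],[0,0,0],[0,0,0],[0,0,0],[0,0,0]],"jaw":[255,255,255,255,255]}' 50
python3 -m jog '{"travel":[[0,0,0],[0,0,20],[0,0,20],[0,0,20],[0,0,20]],"dr":[[0,0,0],[0,0,0],[0,0,0],[0,0,0],[0,0,0]],"jaw":[255,255,255,255,255]}' 50
python3 - <<'E'
from h import *
for n in("scene","top"):
    im=cv2.cvtColor(read_camera(n),cv2.COLOR_RGB2BGR); cv2.imwrite(f"pics/{n}3.png",im)
s=cv2.imread("pics/scene3.png");cv2.imwrite("pics/e.png",crop(s,165,150,70,60,9));s=get_state();print(s['eef_pos'],s['tcp_rot'],s['opening'])
E
```

```text
time: 4.3
eef_pos: [0.4721, 0.4022, 0.021]
tcp_rot: [0.999, 0.04, -0.0, 0.0]
contact_force: [0.0, -0.4, 0.3]
opening: 0.002
time: 4.72
eef_pos: [0.472, 0.4021, 0.1016]
tcp_rot: [0.999, 0.04, -0.0, 0.0]
contact_force: [-0.3, -0.2, 0.4]
opening: -0.0
[0.4747832  0.40385348 0.10557406] [ 0.9992071   0.03959063  0.00368294 -0.00204446] 0.0022727304393220195
```

View pics/e.png

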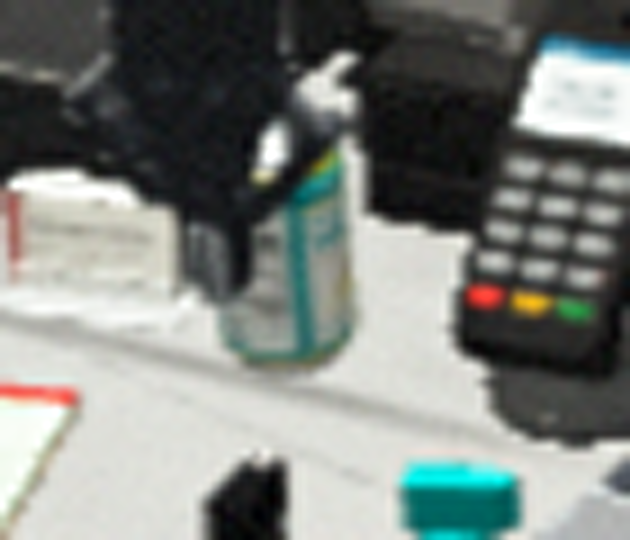

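The jaws shut on nothing: fingertips at crop (232,300), knob still standing at (248,500). I'll check the projection of the TCP.

```bash
python3 - <<'E'
from h import *
s=get_state();p=s['eef_pos'];print(s['eef_pos'],s['dq'].round(3))
print("tcp proj",proj("scene",p),"seen 190.5,183")
X=np.array([.473,.402,0.]);
for z in(0,.02,.046):
  X[2]=z;print(z,proj("scene",X),proj("top",X))
# two-view least squares from hub centre at z=.01: scene / top
for n,u,v in(("scene",192.6,211.),("top",199.1,228.6)):
  for z in (0,.01,.03):print(n,z,plane(n,u,v,z).round(4))
E
```

```text
[0.4747832  0.40385348 0.10557406] [-0.003  0.039  0.043 -0.001 -0.029 -0.001]
tcp proj [189.97446971 189.41115754] seen 190.5,183
0 [192.26975349 212.37096421] [199.56699551 228.98199104]
0.02 [191.87411848 208.17735034] [198.76120481 228.17166363]
0.046 [191.35346116 202.658537  ] [197.68076597 227.08514178]
scene 0 [0.4823 0.4062 0.    ]
scene 0.01 [0.4693 0.3972 0.01  ]
scene 0.03 [0.4434 0.3792 0.03  ]
top 0 [0.4747 0.4037 0.    ]
top 0.01 [0.4729 0.4023 0.01  ]
top 0.03 [0.4694 0.3993 0.03  ]
```

View pics/scene3.png

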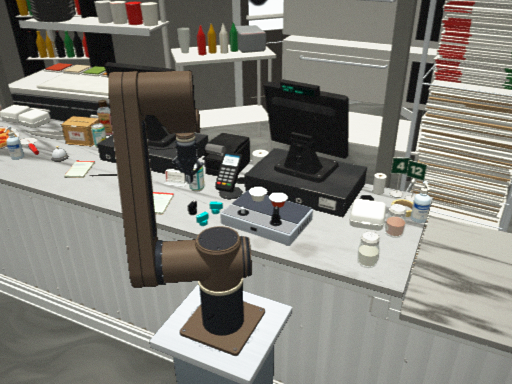

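The tip seen at (190,183) is 6 px above the projected TCP (190,189). Either it is about 27 mm higher than reported or about 45 mm farther out. The top view should separate these.

```bash
python3 - <<'E'
from h import *
print(proj("top",get_state()['eef_pos']))
t=cv2.imread("pics/top3.png");cv2.imwrite("pics/f.png",crop(t,150,170,100,75,8))
E
python3 -c "
from plant import *
print(get_state())"
```

```text
[194.52189042 224.02696776]
{'time': 4.8167, 'qpos': array([5.42236668e-01, 2.52128585e-01, 1.78485291e+00, 3.90850616e-05,
       1.09618652e+00, 2.03381261e+00]), 'dq': array([-0.00284212,  0.03852852,  0.04325374, -0.00059886, -0.02884208,
       -0.00085043]), 'joint_efforts': array([ 1.61295854e-01, -3.58621001e+01, -2.55409670e+01,  2.29225843e-03,
        1.95680223e-01, -3.82672454e-05]), 'eef_pos': array([0.4747832 , 0.40385348, 0.10557406]), 'tcp_rot': array([ 0.9992071 ,  0.03959063,  0.00368294, -0.00204446]), 'contact_force': array([ 0.79496483,  0.38166105, -0.78721607]), 'wrist_torque': array([ 0.03191705,  0.02309652, -0.00984569]), 'opening': 0.0022727304393220195}
```

View pics/f.png

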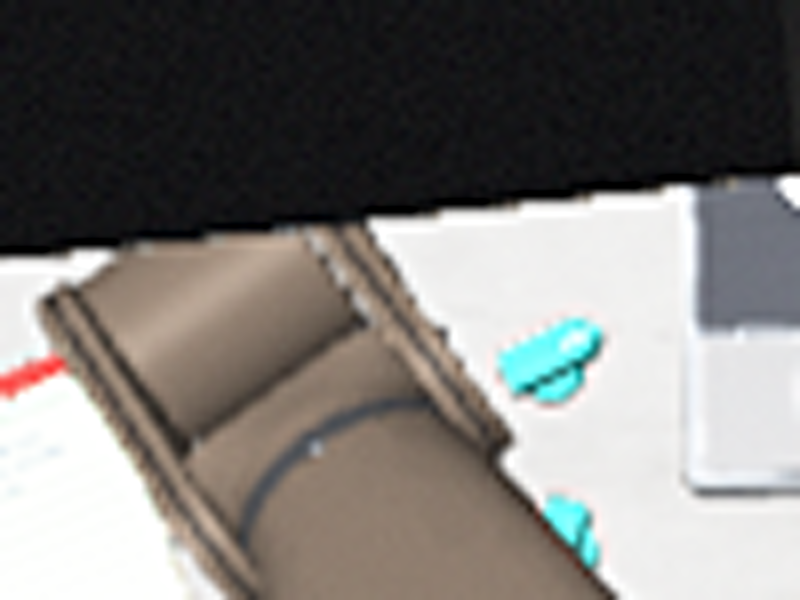

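The arm hides the tool from above. A touch probe will tell: with the jaws shut, lower onto the spot and see at what height contact comes.

```bash

python3 -m jog '{"travel":[[0,0,-20],[0,0,-20],[0,0,-20],[0,0,-10],[0,0,0]],"dr":[[0,0,0],[0,0,0],[0,0,0],[0,0,0],[0,0,0]],"jaw":[255,255,255,255,255]}'
python3 -m jog '{"travel":[[0,0,-4],[0,0,0]],"dr":[[0,0,0],[0,0,0]],"jaw":[255,255]}'
python3 -m jog '{"travel":[[0,0,-2],[0,0,0]],"dr":[[0,0,0],[0,0,0]],"jaw":[255,255]}'
python3 -m jog '{"travel":[[0,0,-2],[0,0,0]],"dr":[[0,0,0],[0,0,0]],"jaw":[255,255]}'
```

```text
time: 5.23
eef_pos: [0.4694, 0.4005, 0.0266]
tcp_rot: [0.999, 0.04, -0.003, 0.002]
contact_force: [-1.6, -1.4, -0.8]
opening: -0.001
time: 5.4
eef_pos: [0.4724, 0.4024, 0.0271]
tcp_rot: [0.999, 0.04, 0.0, -0.0]
contact_force: [0.7, 0.8, -0.4]
opening: -0.0
time: 5.57
eef_pos: [0.4728, 0.4026, 0.0259]
tcp_rot: [0.999, 0.04, 0.001, -0.0]
contact_force: [0.1, 0.4, -0.0]
opening: 0.0
time: 5.73
eef_pos: [0.4724, 0.4023, 0.0233]
tcp_rot: [0.999, 0.04, 0.0, -0.0]
contact_force: [-0.2, 0.4, -0.3]
opening: -0.006
```

```bash

python3 -m jog '{"travel":[[0,0,-2],[0,0,0]],"dr":[[0,0,0],[0,0,0]],"jaw":[255,255]}' | egrep 'eef|force'
python3 -m jog '{"travel":[[0,0,-2],[0,0,0]],"dr":[[0,0,0],[0,0,0]],"jaw":[255,255]}'| egrep 'eef|force'
python3 -m jog '{"travel":[[0,0,-2],[0,0,0]],"dr":[[0,0,0],[0,0,0]],"jaw":[255,255]}'| egrep 'eef|force'
python3 - <<'E'
from h import *
im=cv2.cvtColor(read_camera("scene"),cv2.COLOR_RGB2BGR); cv2.imwrite("pics/scene4.png",im)
print(proj("scene",get_state()['eef_pos']))
g=cv2.cvtColor(im,cv2.COLOR_BGR2GRAY);np.set_printoptions(linewidth=200);print(g[188:218,180:202])
E
```

```text
eef_pos: [0.472, 0.4021, 0.0208]
contact_force: [0.5, 0.2, 0.6]
eef_pos: [0.4719, 0.4021, 0.0186]
contact_force: [-0.5, 0.2, -0.2]
eef_pos: [0.4719, 0.4021, 0.0166]
contact_force: [-1.5, -0.0, -0.3]
[191.77976984 209.00841126]
[[ 73  23  23  53  45  30  21  21  28  24  24  26  22  24  41 136 114  60  21  23  41  78]
 [138  66  25  23  27  23  26  21  29  32  22  18  25  33  37  63  47  26  17  32  64 107]
 [207 151  78  30  19  25  21  26  31  33  28  27  30  50  45  33  29  23  35  77 116 159]
 [223 217 161  93  83  56  32  19  22  29  28  35  22  32  29  25  16  51 110 149 202 218]
 [222 222 221 221 220 168  82  34  22  28  22  27  23  26  20  20  42 124 181 199 210 215]
 [222 220 220 217 221 219 165  72  67  50  33  30  24  21  36  49  91 151 171 170 172 181]
 [221 222 222 219 214 210 177 102 126 109  99  64  28  31  94 155 190 197 190 187 181 178]
 [223 223 220 222 223 225 219 124  99  79  98  74  35  23  89 200 222 221 217 211 203 198]
 [221 225 221 223 223 225 223 133  96  72  96  70  37  21  77 202 224 225 222 223 220 219]
 [226 223 221 221 219 224 226 132  95  71  99  80  39 
[... 1157 characters left out ...]
1 165  77  15  11  13  13  19  24  16  72 195 220 222 218 220]
 [223 221 224 221 224 224 227 219 131  32   8  16  16  16  20  15  56 191 220 219 219 223]
 [221 222 222 222 224 224 223 224 158  62  16  17  17  13   4  10  56 192 224 220 219 219]
 [221 221 220 223 220 223 222 223 165  77  22   6  13   4   4  30 111 204 224 221 207 189]
 [221 222 220 219 221 222 223 225 217 162  82  42  44  44  60 115 195 216 208 189 167 163]
 [220 223 219 220 222 222 221 222 225 221 189 173 173 177 208 221 208 189 175 213 187 165]
 [222 222 220 222 222 221 223 220 223 226 223 226 224 225 227 222 201 214 187 165 154 129]
 [219 221 221 224 220 220 225 222 220 222 227 223 226 224 222 206 147 123 106  97  81  69]]
```

```bash

python3 -m jog '{"travel":[[0,0,-2],[0,0,0]],"dr":[[0,0,0],[0,0,0]],"jaw":[255,255]}' | egrep 'eef|force'
python3 -m jog '{"travel":[[0,0,-2],[0,0,0]],"dr":[[0,0,0],[0,0,0]],"jaw":[255,255]}'| egrep 'eef|force'
python3 -m jog '{"travel":[[0,0,-2],[0,0,0]],"dr":[[0,0,0],[0,0,0]],"jaw":[255,255]}'| egrep 'eef|force'
```

```text
eef_pos: [0.472, 0.4021, 0.0146]
contact_force: [0.1, 0.2, 0.4]
eef_pos: [0.472, 0.4021, 0.0126]
contact_force: [0.4, -0.2, -0.9]
eef_pos: [0.4719, 0.4021, 0.0106]
contact_force: [-0.8, -0.7, -0.4]
```

```bash
python3 - <<'E'
from h import *
im=cv2.cvtColor(read_camera("scene"),cv2.COLOR_RGB2BGR); cv2.imwrite("pics/scene5.png",im)
g=cv2.cvtColor(im,cv2.COLOR_BGR2GRAY);np.set_printoptions(linewidth=200);print(g[195:218,184:200])
cv2.imwrite("pics/g.png",np.hstack([crop(cv2.imread(f"pics/scene{i}.png"),175,180,32,42,12) for i in (4,5)]))
E
```

```text
[[221 225 216 139 178 139  84  51  25  26  56 128 203 223 219 210]
 [219 225 222 131 114  84  97  79  36  29  79 196 225 226 223 221]
 [220 223 222 132  90  67  98  79  41  23  57 198 225 223 221 223]
 [223 226 223 142  87  64 102  83  37  20  55 190 224 223 223 224]
 [226 224 223 147  91  81 102  92  44  20  54 184 213 212 218 223]
 [226 224 223 168 101  68  89  86  48  37  86 131 196 214 209 210]
 [225 221 225 222 161  91  85 101  60  29  42  49 124 203 219 218]
 [222 224 226 226 194 123  79  95  76  45  35  20  73 200 225 224]
 [223 222 224 227 222 145  68  74  65  40  26  14  68 196 225 222]
 [224 219 227 220 167  87  35  36  34  24  22   3  56 198 226 225]
 [225 224 224 172  87  33  27  29  21  13  15  10  49 197 223 222]
 [224 224 221 145  44  21  28  25  13   6   8   7  54 199 225 224]
 [219 224 221 161  66  14  11  11  16   9   8  20 107 205 227 226]
 [220 221 219 160  64  17  12   8   7  13   8  32 112 205 226 224]
 [222 224 223 159  64  14   7  12  10  13  14  25  84 197 225 226]
 [221 225 221 168  70  12   9   9  18  17  26  19  68 197 223 221]
 [221 223 227 217 129  28  16  13   7   8  14  11  54 194 221 219]
 [221 220 226 224 156  63  18   9  19  11  12   8  57 194 223 223]
 [222 224 224 221 169  76  19   6   8   0  13  32 109 203 222 221]
 [221 221 222 225 222 164  81  41  41  47  60 118 197 215 207 192]
 [222 220 223 226 225 219 188 177 174 177 207 219 208 189 176 211]
 [223 222 223 224 223 220 220 224 223 228 229 224 203 215 186 165]
 [219 222 224 224 221 225 223 224 222 223 223 210 149 126 113  93]]
```

View pics/g.png

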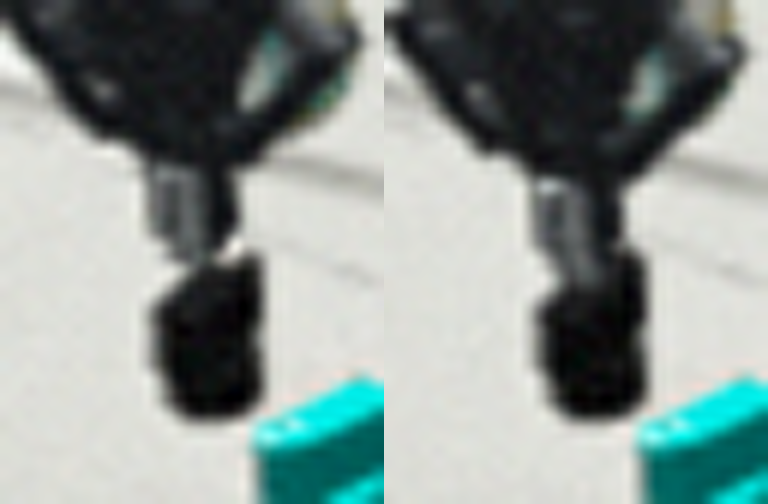

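Picture g: the fingertip is drawn over the knob's top (right half, crop (590,285)), so it is above the knob, not behind it. The reported z reads about 30 mm low. I'll continue until contact.

```bash

python3 -m jog '{"travel":[[0,0,-2],[0,0,0]],"dr":[[0,0,0],[0,0,0]],"jaw":[255,255]}' | egrep 'eef|force'
python3 -m jog '{"travel":[[0,0,-2],[0,0,0]],"dr":[[0,0,0],[0,0,0]],"jaw":[255,255]}' | egrep 'eef|force'
```

```text
eef_pos: [0.472, 0.4021, 0.0087]
contact_force: [-0.2, 0.0, -0.1]
eef_pos: [0.4726, 0.4025, 0.0075]
contact_force: [0.1, -0.2, 0.5]
```

```bash

python3 -m jog '{"travel":[[0,0,-1],[0,0,0]],"dr":[[0,0,0],[0,0,0]],"jaw":[255,255]}' | egrep 'eef|force'
python3 -m jog '{"travel":[[0,0,-1],[0,0,0]],"dr":[[0,0,0],[0,0,0]],"jaw":[255,255]}' | egrep 'eef|force'
```

```text
eef_pos: [0.4727, 0.4026, 0.0074]
contact_force: [-1.9, -0.1, 6.6]
eef_pos: [0.473, 0.4028, 0.0074]
contact_force: [-3.0, -0.5, 9.9]
```

Contact at a reading of 0.0074, against the 0.046 knob top, so true z = reading + 0.0386. The column agrees with no xy offset. Back off, open, go down to reading −0.016, close.

```bash

python3 -m jog '{"travel":[[0,0,16],[0,0,0],[0,0,0],[0,0,0]],"dr":[[0,0,0],[0,0,0],[0,0,0],[0,0,0]],"jaw":[130,130,130,130]}' 50
python3 -m jog '{"travel":[[0,0,-12],[0,0,-12],[0,0,-10],[0,0,0],[0,0,0]],"dr":[[0,0,0],[0,0,0],[0,0,0],[0,0,0],[0,0,0]],"jaw":[130,130,130,130,130]}' 50
```

```text
time: 7.83
eef_pos: [0.4719, 0.402, 0.0204]
tcp_rot: [0.999, 0.04, -0.0, 0.0]
contact_force: [0.1, -0.2, 0.5]
opening: 0.489
time: 8.25
eef_pos: [0.4707, 0.4013, -0.0153]
tcp_rot: [0.999, 0.04, -0.002, 0.001]
contact_force: [-0.3, 0.2, -0.3]
opening: 0.492
```

```bash

python3 -m jog '{"travel":[[0,0,0],[0,0,-1],[0,0,0],[0,0,0],[0,0,0]],"dr":[[0,0,0],[0,0,0],[0,0,0],[0,0,0],[0,0,0]],"jaw":[130,255,255,255,255]}' 60
python3 -m jog '{"travel":[[0,0,0],[0,0,20],[0,0,30],[0,0,0],[0,0,0]],"dr":[[0,0,0],[0,0,0],[0,0,0],[0,0,0],[0,0,0]],"jaw":[255,255,255,255,255]}' 60
```

```text
time: 8.67
eef_pos: [0.4727, 0.4025, -0.0133]
tcp_rot: [0.999, 0.04, 0.001, -0.0]
contact_force: [0.8, 0.8, 1.9]
opening: 0.22
time: 9.08
eef_pos: [0.4737, 0.4032, 0.0382]
tcp_rot: [0.999, 0.04, 0.002, -0.001]
contact_force: [0.9, -0.0, -0.4]
opening: 0.22
```

```bash

python3 -m jog '{"travel":[[0,0,30],[0,0,25],[1,-38,0],[1,-38,0],[1,-38,0]],"dr":[[0,0,0],[0,0,0],[0,0,-6.3],[0,0,-6.3],[0,0,-6.3]],"jaw":[255,255,255,255,255]}' 60
python3 -m jog '{"travel":[[1,-38,0],[0,-38,0],[0,-38,0],[0,0,0],[0,0,0]],"dr":[[0,0,-6.3],[0,0,-6.3],[0,0,-6.1],[0,0,0],[0,0,0]],"jaw":[255,255,255,255,255]}' 60
python3 - <<'E'
from h import *
for n in("scene","top"):
    im=cv2.cvtColor(read_camera(n),cv2.COLOR_RGB2BGR); cv2.imwrite(f"pics/{n}6.png",im)
s=get_state();print(s['eef_pos'],s['tcp_rot'],s['qpos'].round(2))
im=cv2.imread("pics/scene6.png");cv2.imwrite("pics/k.png",crop(im,215,165,66,60,10))
E
```

```text
time: 9.5
eef_pos: [0.4741, 0.2871, 0.0899]
tcp_rot: [0.992, -0.127, -0.001, 0.0]
contact_force: [0.8, 0.5, -1.3]
opening: 0.224
time: 9.92
eef_pos: [0.4752, 0.1724, 0.0895]
tcp_rot: [0.958, -0.286, -0.001, 0.0]
contact_force: [0.7, 0.8, -0.1]
opening: 0.219
[0.47552835 0.17442537 0.09003925] [ 9.58689997e-01 -2.84451771e-01 -8.15257547e-04  1.22651827e-04] [0.15 0.03 2.07 0.   1.05 2.3 ]
```

View pics/k.png

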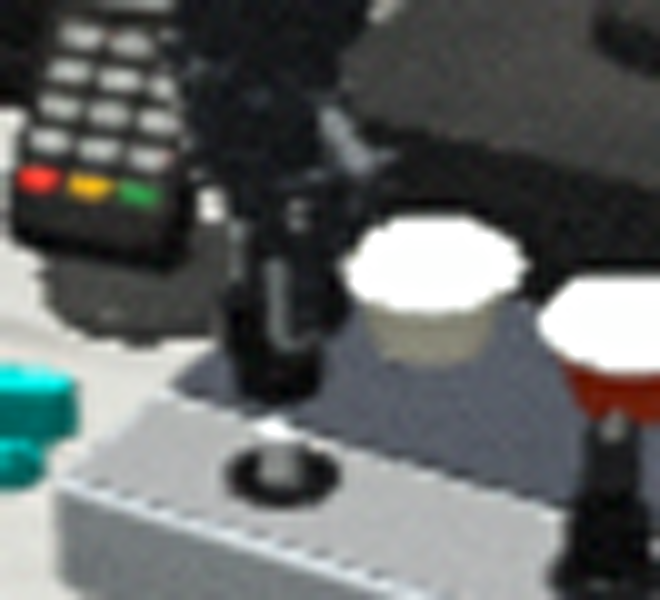

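Knob held upright above the spindle: hub bottom at crop (278,400), spindle at (283,470). I'll measure the hub's sub-pixel edges against the predicted spindle axis.

```bash
python3 - <<'E'
from h import *
np.set_printoptions(linewidth=200)
h=cv2.cvtColor(cv2.imread("pics/scene6.png"),cv2.COLOR_BGR2GRAY);print(h[196:220,234:252])
for z in(.06,.084,.104,.114,.124):print(z,proj("scene",np.array([.4776,.1752,z])),proj("top",np.array([.4776,.1752,z])))
t=cv2.cvtColor(cv2.imread("pics/top6.png"),cv2.COLOR_BGR2GRAY);print(t[205:228,246:268])
E
```

```text
[[ 63  56  67  41   5  10  16  40  97  71  37  37  32  15  15  29  79 104]
 [ 53  52  73  49   8  18  11  42 100  75  37  28  30  22  23  58  89 100]
 [ 72  72  89  51  16  15  16  37  90  82  44  53  58  43  53  80  94  97]
 [217 208 138  55  16  11  14  16  58  90  76  62  43  67  87  92  94  90]
 [197 145 103  67  30  14  14  14  28  37  35  29  27  58  91  87  91  93]
 [126  97  92  91  46  22  16  13  18  16  23  15  19  58  84  93  85  93]
 [ 92  91  93  92  52  20  15  17  28  20  13   7  15  61  85  96  93  93]
 [ 89  87  93  92  60  18  16  16  12  10  12  11  17  75  92  94  92  93]
 [ 83  80  87  88  68  35  22  14  18   6  14  18  47  85  91  93  93  92]
 [198 173 127 101  88  78  72  46  37  49  50  79  94  92  94  91  88  93]
 [185 184 181 188 172 110  90 104 140 114  91  90  92  93  92  93  89  87]
 [182 181 182 186 182 179 205 246 254 191 100  83  88  88  94  95  93  95]
 [180 178 180 178 181 186 184 225 246 243 209 172 128  89  84  92  94  91]
 [179 180 180 184 183 176 147 146 153 150 130 121 198 197 175 124 102  86]
 [178 180 183 180 131  80  59 112 133 125  89  53 
[... 2403 characters left out ...]
0 120 112  99  80  81  93  94  96 112 133 132 127 124 121 123]
 [166 109 114 130 123 113 112 102  82  79  88 103 116 109 124 128 127 124 122 122 122 121]
 [163 137 119 119 110 108  94  76  81  92 109 122 125 127 127 122 123 126 125 125 122 122]
 [162 161 123 106 105  90  75  80 100 110 123 122 124 125 126 125 124 127 123 122 123 123]
 [159 182 115  95  90  71  78  98 118 123 124 123 124 124 124 125 127 124 124 124 123 122]
 [140 181 110  82  72  73  93 109 118 123 120 123 124 124 124 125 123 125 125 121 123 124]
 [107 154 135  82  64  87 102 111 119 119 120 122 122 124 123 124 123 125 124 124 122 125]
 [ 91 136 154  86  83 100 104 108 119 119 121 123 124 122 123 125 125 125 124 124 122 123]]
```

```bash
cat > m.py <<'E'
from h import *
s=get_state();h=cv2.cvtColor(read_camera("scene"),cv2.COLOR_RGB2GRAY).astype(float)
print(s['eef_pos'].round(4),s['dq'].round(3))
for r in(201,202,203):
    p=h[r]; L=np.interp(-55,-p[236:241],np.arange(236,241)); R=np.interp(55,p[245:250],np.arange(245,250)); print(r,L.round(2),R.round(2),((L+R)/2).round(2))
for c in(241,242,243): print(c,np.interp(55,h[203:207,c],np.arange(203,207)).round(2))
E
python3 m.py
```

```text
[0.4755 0.1744 0.09  ] [ 0.025  0.003 -0.014 -0.002  0.003 -0.   ]
201 237.3 246.47 241.88
202 237.61 246.49 242.05
203 237.78 245.88 241.83
241 204.73
242 204.88
243 204.75
```

```bash

python3 -m jog '{"travel":[[1,-2,0],[0,0,0],[0,0,0],[0,0,0],[0,0,0]],"dr":[[0,0,0],[0,0,0],[0,0,0],[0,0,0],[0,0,0]],"jaw":[255,255,255,255,255]}' 60
python3 m.py; python3 m.py
```

```text
time: 10.48
eef_pos: [0.4771, 0.1726, 0.091]
tcp_rot: [0.959, -0.284, -0.0, -0.0]
contact_force: [0.1, -0.2, -0.6]
opening: 0.217
[0.4771 0.1726 0.091 ] [-0.002 -0.002  0.002  0.     0.002 -0.   ]
201 237.87 246.93 242.4
202 237.97 246.86 242.41
203 238.27 246.43 242.35
241 204.39
242 204.49
243 204.43
[0.4771 0.1725 0.091 ] [-0.005 -0.002  0.001 -0.002  0.001 -0.001]
201 238.0 246.85 242.42
202 238.03 246.92 242.48
203 238.37 246.6 242.48
241 204.39
242 204.44
243 204.45
```

```bash

python3 -m jog '{"travel":[[0,0,-8],[0,0,-7],[0,0,0],[0,0,0]],"dr":[[0,0,0],[0,0,0],[0,0,0],[0,0,0]],"jaw":[255,255,255,255]}' 60| egrep 'eef|force'
python3 -m jog '{"travel":[[0,0,-2],[0,0,0],[0,0,0]],"dr":[[0,0,0],[0,0,0],[0,0,0]],"jaw":[255,255,255]}' 60| egrep 'eef|force'
python3 -m jog '{"travel":[[0,0,-2],[0,0,0],[0,0,0]],"dr":[[0,0,0],[0,0,0],[0,0,0]],"jaw":[255,255,255]}' 60| egrep 'eef|force'
python3 -m jog '{"travel":[[0,0,-1.5],[0,0,0],[0,0,0]],"dr":[[0,0,0],[0,0,0],[0,0,0]],"jaw":[255,255,255]}' 60
```

```text
eef_pos: [0.4763, 0.172, 0.0748]
contact_force: [-0.2, 0.0, -0.9]
eef_pos: [0.4773, 0.1722, 0.074]
contact_force: [-0.2, 0.1, -0.8]
eef_pos: [0.4771, 0.1722, 0.0719]
contact_force: [0.6, 0.2, -0.5]
time: 11.67
eef_pos: [0.4771, 0.1722, 0.0704]
tcp_rot: [0.959, -0.285, -0.0, 0.0]
contact_force: [0.2, 0.4, -0.3]
opening: 0.22
```

```bash

python3 -m jog '{"travel":[[0,0,-1],[0,0,0]],"dr":[[0,0,0],[0,0,0]],"jaw":[255,255]}' 60| egrep 'eef|force'
python3 -m jog '{"travel":[[0,0,-1],[0,0,0]],"dr":[[0,0,0],[0,0,0]],"jaw":[255,255]}' 60| egrep 'eef|force'
python3 -m jog '{"travel":[[0,0,-1],[0,0,0]],"dr":[[0,0,0],[0,0,0]],"jaw":[255,255]}' 60| egrep 'eef|force'
python3 -m jog '{"travel":[[0,0,-1],[0,0,0]],"dr":[[0,0,0],[0,0,0]],"jaw":[255,255]}' 60
```

```text
eef_pos: [0.4771, 0.1722, 0.0693]
contact_force: [0.8, -0.7, -1.3]
eef_pos: [0.4771, 0.1723, 0.0683]
contact_force: [0.3, -0.3, -0.5]
eef_pos: [0.4772, 0.1723, 0.0674]
contact_force: [-0.1, -0.9, -0.6]
time: 12.33
eef_pos: [0.4772, 0.1723, 0.0664]
tcp_rot: [0.959, -0.285, 0.0, -0.0]
contact_force: [0.5, -0.1, -0.7]
opening: 0.221
```

```bash

python3 -m jog '{"travel":[[0,0,-1],[0,0,0]],"dr":[[0,0,0],[0,0,0]],"jaw":[255,255]}' 60| egrep 'eef|force'
python3 -m jog '{"travel":[[0,0,-1],[0,0,0]],"dr":[[0,0,0],[0,0,0]],"jaw":[255,255]}' 60| egrep 'eef|force'
python3 -m jog '{"travel":[[0,0,-1],[0,0,0]],"dr":[[0,0,0],[0,0,0]],"jaw":[255,255]}' 60| egrep 'eef|force'
python3 -m jog '{"travel":[[0,0,-1],[0,0,0]],"dr":[[0,0,0],[0,0,0]],"jaw":[255,255]}' 60
python3 m.py >/dev/null; python3 - <<'E'
from h import *
np.set_printoptions(linewidth=200)
im=cv2.cvtColor(read_camera("scene"),cv2.COLOR_RGB2BGR);cv2.imwrite("pics/scene7.png",im)
h=cv2.cvtColor(im,cv2.COLOR_BGR2GRAY);print(h[200:220,234:252])
E
```

```text
eef_pos: [0.4772, 0.1723, 0.0654]
contact_force: [0.6, 0.1, -0.5]
eef_pos: [0.4772, 0.1723, 0.0644]
contact_force: [0.4, -0.1, -0.2]
eef_pos: [0.4773, 0.1723, 0.0634]
contact_force: [0.6, 1.3, -1.4]
time: 13.0
eef_pos: [0.4772, 0.1723, 0.0624]
tcp_rot: [0.959, -0.285, 0.0, -0.0]
contact_force: [0.8, 0.9, -0.0]
opening: 0.22
[[199 147  93  48  26  30  23  34  96  91  50  26  26  27  13  21  75  93]
 [134  99  80  38  17  26  22  21  82  84  49  22  15  20  20  17  79  94]
 [ 93  88  76  36  16  10  12  22  76  85  56  30  29  26  19  21  76  96]
 [ 85  92  76  40  17  13  12  22  77  82  47  30  33  36  20  34  81  92]
 [ 92  77  80  42  18  12  13  20  73 102  62  36  54  59  55  60  90  89]
 [198 177 124  63  25  10  14  15  38  89  83  68  50  50  81  91  94  93]
 [188 182 176 150  77  24  12  15  20  36  39  31  19  45  83  95  95  92]
 [179 184 185 180 119  49  14  12  17  18  19  15  17  45  78  92  94  91]
 [180 179 183 184 126  49  17  12  24  18   7  13   9  45  79  88  96  95]
 [183 184 181 182 132  57  14  11  10  13  15   7  35 122 160 125 104  85]
 [182 179 182 179 128  54  16  21  23  25  14   7  22  79 161 179 185 176]
 [183 184 180 135  68  33  35  87  80  70  53  28  31  35  83 165 183 181]
 [180 183 180 118  47  23  41 114 130 128  88  50  28  23  47 153 182 182]
 [186 181 176 130  63  26  32  57  81  83  73  47  22  24  74 160 179 182]
 [177 179 177 151  94  58  32  29  29  29  37  32  29  74 155 179 181 182]
 [179 179 183 181 175 152  97  74  60  57  68  96 105 160 181 180 180 182]
 [167 173 184 180 179 181 180 176 178 178 174 180 171 180 178 180 179 181]
 [220 199 188 174 173 186 185 182 186 186 182 186 181 181 181 182 179 180]
 [167 184 206 221 229 195 168 166 189 184 178 179 180 179 179 183 183 181]
 [130 128 140 160 184 206 222 226 203 167 162 187 184 177 177 179 182 182]]
```

```bash

python3 -m jog '{"travel":[[0,0,-1.5],[0,0,0]],"dr":[[0,0,0],[0,0,0]],"jaw":[255,255]}' 60| egrep 'eef|force'
python3 -m jog '{"travel":[[0,0,-1.5],[0,0,0]],"dr":[[0,0,0],[0,0,0]],"jaw":[255,255]}' 60| egrep 'eef|force'
python3 -m jog '{"travel":[[0,0,-1.5],[0,0,0]],"dr":[[0,0,0],[0,0,0]],"jaw":[255,255]}' 60| egrep 'eef|force'
python3 -m jog '{"travel":[[0,0,-1.5],[0,0,0]],"dr":[[0,0,0],[0,0,0]],"jaw":[255,255]}' 60
```

```text
eef_pos: [0.4772, 0.1723, 0.0609]
contact_force: [0.4, 1.2, -0.7]
eef_pos: [0.4772, 0.1723, 0.0593]
contact_force: [0.3, -0.1, -1.3]
eef_pos: [0.4772, 0.1723, 0.0578]
contact_force: [1.6, 1.5, -0.3]
time: 13.77
eef_pos: [0.4772, 0.1723, 0.0563]
tcp_rot: [0.959, -0.285, 0.0, -0.0]
contact_force: [0.6, 1.4, -0.9]
opening: 0.218
```

```bash

python3 -m jog '{"travel":[[0,0,-1],[0,0,0]],"dr":[[0,0,0],[0,0,0]],"jaw":[255,255]}' 60| egrep 'eef|force'
python3 -m jog '{"travel":[[0,0,-1],[0,0,0]],"dr":[[0,0,0],[0,0,0]],"jaw":[255,255]}' 60| egrep 'eef|force'
python3 -m jog '{"travel":[[0,0,-1],[0,0,0]],"dr":[[0,0,0],[0,0,0]],"jaw":[255,255]}' 60| egrep 'eef|force'
python3 -m jog '{"travel":[[0,0,-1],[0,0,0]],"dr":[[0,0,0],[0,0,0]],"jaw":[255,255]}' 60
```

```text
eef_pos: [0.4772, 0.1723, 0.0554]
contact_force: [1.3, 2.2, -0.2]
eef_pos: [0.4773, 0.1723, 0.0547]
contact_force: [0.9, 0.3, 0.9]
eef_pos: [0.4774, 0.1723, 0.0541]
contact_force: [-1.2, 1.3, 4.4]
time: 14.43
eef_pos: [0.4773, 0.1723, 0.0532]
tcp_rot: [0.959, -0.285, 0.0, -0.0]
contact_force: [-1.4, 0.1, 6.4]
opening: 0.222
```

```bash

python3 -m jog '{"travel":[[0,0,-1],[0,0,0]],"dr":[[0,0,0],[0,0,0]],"jaw":[255,255]}' 60| egrep 'eef|force'
python3 -m jog '{"travel":[[0,0,-1],[0,0,0]],"dr":[[0,0,0],[0,0,0]],"jaw":[255,255]}' 60| egrep 'eef|force'
python3 -m jog '{"travel":[[0,0,-1],[0,0,0]],"dr":[[0,0,0],[0,0,0]],"jaw":[255,255]}' 60| egrep 'eef|force'
python3 -m jog '{"travel":[[0,0,-1],[0,0,0],[0,0,0]],"dr":[[0,0,0],[0,0,0],[0,0,0]],"jaw":[255,255,255]}' 60
```

```text
eef_pos: [0.4774, 0.1723, 0.0523]
contact_force: [-1.1, 0.7, 6.3]
eef_pos: [0.4774, 0.1722, 0.0515]
contact_force: [-1.9, 1.2, 7.2]
eef_pos: [0.4774, 0.1723, 0.0506]
contact_force: [-2.3, 0.1, 8.7]
time: 15.18
eef_pos: [0.4774, 0.1723, 0.0499]
tcp_rot: [0.959, -0.284, -0.0, 0.0]
contact_force: [-2.9, -0.0, 9.5]
opening: 0.217
```

```bash

python3 -m jog '{"travel":[[0,0,-1],[0,0,0]],"dr":[[0,0,0],[0,0,0]],"jaw":[255,255]}' 60| egrep 'eef|force'
python3 -m jog '{"travel":[[0,0,-1],[0,0,0]],"dr":[[0,0,0],[0,0,0]],"jaw":[255,255]}' 60| egrep 'eef|force'
python3 -m jog '{"travel":[[0,0,-0.7],[0,0,0],[0,0,0]],"dr":[[0,0,0],[0,0,0],[0,0,0]],"jaw":[255,255,255]}' 60
```

```text
eef_pos: [0.4774, 0.1723, 0.0489]
contact_force: [-2.2, 0.2, 9.7]
eef_pos: [0.4775, 0.1723, 0.0485]
contact_force: [-4.9, 1.1, 12.2]
time: 15.77
eef_pos: [0.4775, 0.1723, 0.0484]
tcp_rot: [0.959, -0.284, -0.0, 0.0]
contact_force: [-4.8, 0.3, 15.4]
opening: 0.221
```

```bash
python3 - <<'E'
from h import *
im=cv2.cvtColor(read_camera("scene"),cv2.COLOR_RGB2BGR);cv2.imwrite("pics/z.png",crop(im,160,150,130,95,6))
s=get_state();print(s['eef_pos'],s['contact_force'],s['opening'],s['dq'].round(3))
E
```

```text
[0.47748575 0.17227044 0.04840935] [-4.89042977 -0.35167716 15.29169261] 0.2225546633002827 [-0.001  0.001 -0.001  0.002 -0.002  0.   ]
```

View pics/z.png

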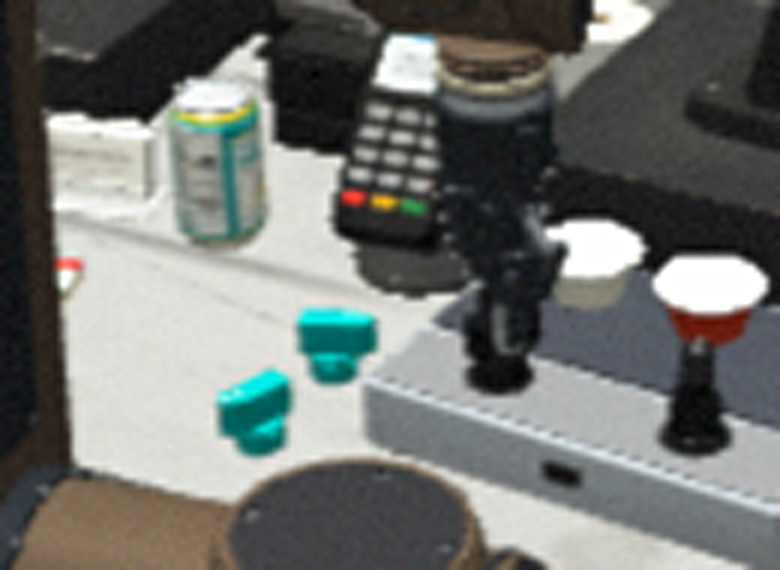

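The knob sits down on the strip in the fingers at crop (500,370), and can and lures are undisturbed. The spindle is on its stop; I'll ease off slightly so that only the spring carries the load, then sign off.

```bash

python3 -m jog '{"travel":[[0,0,1],[0,0,0],[0,0,0],[0,0,0]],"dr":[[0,0,0],[0,0,0],[0,0,0],[0,0,0]],"jaw":[255,255,255,255]}' 60
```

```text
time: 16.15
eef_pos: [0.4775, 0.1723, 0.0486]
tcp_rot: [0.959, -0.284, -0.0, 0.0]
contact_force: [-3.1, -0.2, 10.4]
opening: 0.217
```

```bash
python3 -c "
from plant import *
s=get_state();print(s['eef_pos'],s['contact_force'],s['opening']);print(sign_off())"
```

```text
[0.4774575  0.17227693 0.04858099] [-3.07307575 -0.15669036 10.43579455] 0.21674834556512718
the job is handed in; nothing more can be done
None
```

I picked up the black knob, turned its nose to about −33° to match the spindle's flat, and slid it home. I then pressed it to the spindle's stop and eased back slightly. The job was handed in at about 16 s with the knob still gripped and pressed in; `sign_off()` gives no verdict.

**Last checks**
- **Push:** the spring began to push back at a z reading of about 0.0545. The last reading was 0.0486, so the spindle is about 5.8 mm in.
- **Force and grip:** about 10.4 N was pushing up on the tool. The jaw opening of 0.217 shows the fingers still on the knob.
- **Picture:** the last view, taken just before I eased off, shows the knob down on the strip and upright. The can and the turquoise knobs look undisturbed. The two shakers were outside that view, but the arm never worked near them.

**What failed or disagreed**
- **First grasp:** it closed on nothing. The reported height was about 39 mm lower than the real fingertip height. I found this from the camera and a touch on the knob top, and corrected for it.
- **Side force:** about 3 N sideways remained at the end.
- **Flat angle:** estimates ranged from −29° to −40°. The knob went on with almost no force at −33°.

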